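Free the stuck stopper and put the ball away in its jar

ROBOT

A 6-joint arm with a two-finger parallel gripper is mounted at the origin on the work surface. World frame = base frame: x ahead of the robot, y to its left, z up, the work surface at z = 0. Lengths are in m, angles in rad, forces in N, time in s.
With the tool pointing down it reaches from about 0.35 to 0.975 m from the base axis. Payload 4.9 kg.
Tool frame: the origin (TCP) lies on the mounting face of the last link; the fingertips stand 173 mm ahead of it and the grasp point (between the pads) lies 155 mm ahead of it; z points along the fingers, y is the direction in which the jaws open and shut (so a half turn about z gives the same grasp; the last joint's range is limited). The gripper opens to 85 mm and grips with 20 to 120 N. Pads are 22 mm wide; open, the fingers measure 114 mm over their backs; the gripper's body (76 mm by 85 mm) begins 54 mm behind the grasp point. The pads swing forward as they close: fully open they stand 13 mm farther back than shut.
Start: joints at [-1.267, 0.053, 1.613, -0, 1.476, -0.119], TCP at [0.256, -0.57, 0.405] pointing down, gripper open.
Joint ranges: [-3.01, 3.01], [-1.01, 2.22], [0.06, 2.58], [-1.02, 4.17], [0.09, 2.62], [-3.14, 3.14]. Speed limits (rad/s): [2.57, 2.57, 3.14, 3.14, 3.14, 3.14].

INTERFACE

Orientations are given as a unit quaternion [w, x, y, z].
In Python, from plant import manip gives the robot as it stands.
- The arm moves only by the tool play_rows, never from a script. Its argument "increments" is a list of rows, each an object with "offset": the shift along the tool's x, y, z in mm, a list of three; "twist": the turn about the tool's z in rad; "grip": the opening, from 0 (shut) to 1 (fully open). In form: [{"offset": [dx, dy, dz], "twist": twist, "grip": grip}, ...]. A call has 1 to 5 rows; each row is the pose to reach, as a shift and turn from the pose commanded when the call began, along the tool's axes at that moment; what a row does not reach only later rows make up. A row lasts 1/12 s, in which the tool goes at most 41.7 mm and 7.16 degrees, less where a joint would pass 70% of its speed; a pose out of reach is approached as far as the arm can. A call with a gripper value outside its range is refused whole. The fingers move at their own pace and stop on an object; the grip force is fixed at half the most. Time passes only in rows, so rows that repeat a pose let the fingers close. It gives the time, the measured TCP pose, the force and the opening at its end, in the units of the state.
- manip.state(): the state, without advancing time (a new reading comes with each control period).
- manip.grab_frame(name): name is "side" or "top"; returns the picture (384x512x3 uint8, blue, green, red); there is no depth.
- manip.get_calibration(name): a dict with "fx", "fy", "cx", "cy" (pixels), "T" (4x4, takes a point from camera to world coordinates). Camera axes: x right, y down, z forward; pixel columns grow to the right and rows downward; lengths in m; the calibration is good to about 2 mm. A picture is of the moment at which its call begins. get_calibration takes no time and is no camera call.
- manip.job_done(): hands the job in, once; it reports no verdict.
Trained networks look in the newest picture that a camera, given by its name, has taken for a name from the list of things; names that differ only in an ending like _2 or _b are one class to them, and where a whole thing is asked for, a point or a joint stands for the part that bears it (a point fixed in the world has none). Each returns a list of dicts, best first, with "p" (0 to 1); they miss things now and then, are a little off and sometimes report something else, mostly with a low value. They report only what shows in the picture. A call takes as long as a camera call. They do not tell look-alikes from the thing itself.
- manip.boxes_of(query, camera): "xyz" ([x, y, z] in m, in the coordinates of the camera as it stood for that picture, good to about 4 mm: the middle of the surface that is visible of it).
- manip.tip_of(query, camera): "xyz" ([x, y, z] in m, in the coordinates of the camera as it stood for that picture, good to about 4 mm: a listed point, or the origin of a listed thing).
The state is a dict: "time": time; "joint_pos": joint angles; "joint_vel": joint speeds; "joint_efforts": joint torques, N m; "tool_pos": TCP position; "tool_rot": TCP orientation; "contact_force": force on the tool from outside, world axes, zero at the start; "ft_torque": the same for the moment, N m; "gripper_width": opening from 0.0 (shut) to 1.0 (fully open).
Only numpy, scipy, OpenCV 4.12 (cv2) and the standard library are available. Lean on these libraries where they do the work, as an engineer would, in place of code of your own. Each camera call takes 0.05 s, during which the arm holds its last target. There are 200 camera calls.

TASK

The wooden stopper has stuck in the leaning glass jar: grip its flat handle and twist it back and forth while pulling along the jar's axis, first about 30 degrees anticlockwise (looking down on the handle), then about 30 degrees clockwise past its starting position, before it is drawn more than a centimetre or so, and so work it free. Stand the stopper upright, plug end down, with its foot wholly on the round cork mat, then put the ball from the frosted dish into the jar. Leave the other things where they are.

Things in the scene. Friction and masses are not known exactly. Their poses are not given: they have to be found in the camera images.
- jar: clear glass jar, fixed, leaning 30 degrees in a fixed wooden cradle (170 x 130 mm). Origin: centre of its underside. z: its axis, out through the mouth, leaning roughly towards the robot (direction varies); y: level; x: away from the lean and up. Outer radius 50 up to z = 95, narrowing to a neck of outer radius 31.5, bore radius 26.5, from z = 116 to the rim at z = 140 mm
- jar_mouth (a point): centre of the jar's mouth, on the axis in the plane of the rim; axes as jar. Four black sprung rubber lips in the neck, centred 6 mm below the rim, press on the plug; with the stopper out they leave an opening of radius 23 mm
- stopper_grip (a point): middle of the flat handle (46 long, 14 thick, 36 mm high) of the wooden stopper (120 g). x: along the handle, y: across it, z: stopper's axis, up. Below this point: 21 mm to the flange (68 diameter, 8 thick), 29 to the plug (48 diameter, 20 long), 49 to the foot. At the start it is fully home, flange on the rim, axes parallel to the jar's, this point 29 mm above jar_mouth
- stopper_end (a point): point on the handle at stopper_grip's height, 22 mm from it along stopper +x; axes as stopper_grip. A straight pull needs about 20 to 30 N, twisting about 0.5 to 0.8 N m; while it is being twisted a much lighter pull draws the stopper. It is clear of the lips once raised about 14 mm, of the neck at 20 mm
- mat: round cork mat, 110 mm diameter, 6 mm thick, fixed; origin at the centre of its underside
- dish: round frosted glass dish, fixed, outer diameter 116 mm at its 20 mm high rim and 92 at the foot, wall 4, floor 6 mm thick; in its middle a raised ring, top 18 mm above the table, on which the ball sits; origin at the centre of its underside
- ball_center (a point): centre of the silicone ball, 30 mm diameter, 18 g; it starts on the raised ring in the dish, its centre about 30 mm above the table
- tin: loose round metal tin with screw-top lid, 94 mm diameter, 60 mm high; origin under its centre. Leave alone
- flask: loose steel drinking flask with black cap, 68 mm diameter, 200 mm high; origin under its centre. Leave alone
- bowl: loose small steel bowl of jacks, 92 mm diameter, 36 mm high; origin under its centre. Leave alone
- pot: loose terracotta pot of pencils, 72 mm diameter, 100 mm high, pencils to 150 mm; origin under its centre. Leave alone
- scoop: loose purple plastic scoop lying along its x, about 150 x 46 x 26 mm; origin near its middle, on the table. Leave alone
- truck: loose wooden toy truck, 100 x 52 x 56 mm; origin under its centre. Leave alone
- cards: loose flat carton, 65 x 92 x 20 mm; origin under its centre. Leave alone
There are look-alikes about, which are no part of the job. Several things have the shape of the mat; the one meant has the colours described above.

How it is judged:
On the way, in this order (a step that is already met when the one before it is completed fails the run):
1. the stopper, still in the neck (raised less than 16 mm), is turned at least 15 degrees anticlockwise from its start (z of stopper_grip in the frame of jar below 0.185 m and angle between the x axis of stopper_grip and the x axis of jar, either way round above 0.26 rad and y of stopper_end in the frame of jar above 0.003 m).
2. still in the neck (raised less than 16 mm), it is turned at least 15 degrees clockwise past its start (z of stopper_grip in the frame of jar below 0.185 m and angle between the x axis of stopper_grip and the x axis of jar, either way round above 0.26 rad and y of stopper_end in the frame of jar below -0.003 m).
3. the stopper is out of the jar (distance between stopper_grip and jar_mouth above 0.06 m), for 0.1 s.
4. the stopper stands upright on the mat (horizontal distance between stopper_grip and mat below 0.03 m and angle between stopper_grip's own z axis and vertical below 0.12 rad and height (world z) of stopper_grip between 0.05 and 0.06 m), for 0.3 s.
At the end, for the whole second after the job is handed in: the stopper stands upright (within 7 degrees) on its plug end, its axis within 30 mm of the cork mat's centre, and the ball lies inside the body of the jar (all of step 4 and z of ball_center in the frame of jar between 0 and 0.095 m and x of ball_center in the frame of jar between -0.05 and 0.05 m and y of ball_center in the frame of jar between -0.05 and 0.05 m); the robot touches nothing.
It fails at once if a bystander (tin, flask, bowl, pot, scoop, truck or carton) is moved more than 20 mm (distance of any of tin, flask, bowl, pot, scoop, truck, cards from where it was at the start of the episode above 0.02 m).
It also fails if it takes over 72 s, if anything falls off the work surface, if the arm or the gripper's body presses on something with over 40 N, if the wrist force passes 120 N, or if a joint passes its speed limit or range.

## Working session

There is one attempt and no reset: what is moved stays moved. The work goes in short steps, Python scripts to look and compute and a tool call to move; the robot and the scene stay as the last step left them, time stands still between calls to the robot, and variables do not carry over. Pictures are saved under pics/ and viewed, about 8 in all and at most 12, crops included, and the job is handed in when it is done.

Besides the shell and the picture viewer there is one more tool, called as name(argument=value, ...) on one line, values as JSON. play_rows: Moves the arm, as the interface text tells. Its arguments: {"type":"object","properties":{"increments":{"type":"array"}},"required":["increments"]}

```bash
ls; mkdir -p pics; cat > h.py <<'E'
import numpy as np, cv2
from plant import manip
from scipy.spatial.transform import Rotation as R
def Rq(q): return R.from_quat([q[1],q[2],q[3],q[0]])
def T(c): return np.array(manip.get_calibration(c)["T"])
def W(c,p): t=T(c); return t[:3,:3]@np.array(p)+t[:3,3]
def pix(c,w):
    k=manip.get_calibration(c); t=np.linalg.inv(T(c)); p=t[:3,:3]@np.array(w)+t[:3,3]
    return np.array([k["fx"]*p[0]/p[2]+k["cx"],k["fy"]*p[1]/p[2]+k["cy"]])
def ray(c,u,v,z):
    k=manip.get_calibration(c); t=T(c); d=t[:3,:3]@np.array([(u-k["cx"])/k["fx"],(v-k["cy"])/k["fy"],1]); o=t[:3,3]
    return o+d*(z-o[2])/d[2]
E
python3 - <<'E'
from h import *
np.set_printoptions(precision=4,suppress=True)
ims=[]
for c in ("side","top"):
    im=manip.grab_frame(c); cv2.imwrite(f"pics/{c}0.png",cv2.resize(im,(800,600))); print(c,T(c)[:3,3],T(c)[:3,2])
    for n in ["jar","jar_mouth","stopper_grip","stopper_end","mat","dish","ball_center"]:
        for d in manip.tip_of(n,c)[:5]:
            w=W(c,d["xyz"]); print(n,round(d["p"],2),w,pix(c,w).round())
print(manip.state())
E
```

```text
pics
side [ 0.4277 -0.9925  1.042 ] [ 0.0511  0.7326 -0.6787]
jar 0.59 [ 0.608  -0.4131 -0.0007] [313. 347.]
jar 0.57 [ 0.657  -0.0678  0.0466] [316. 230.]
jar_mouth 0.98 [ 0.5895 -0.0642  0.1713] [296. 199.]
stopper_grip 0.97 [ 0.5688 -0.0671  0.194 ] [289. 194.]
stopper_end 0.63 [ 0.5877 -0.0662  0.205 ] [296. 190.]
mat 0.95 [0.328  0.2042 0.0009] [207. 183.]
mat 0.69 [ 0.3319  0.3674 -0.0014] [210. 154.]
mat 0.63 [ 0.4677  0.2289 -0.0016] [248. 178.]
dish 0.62 [ 0.4669 -0.2203  0.0018] [253. 284.]
ball_center 0.61 [ 0.4466 -0.4012  0.0004] [247. 344.]
ball_center 0.55 [ 0.4685 -0.221   0.0326] [254. 277.]
ball_center 0.53 [ 0.4673 -0.2209  0.0002] [253. 284.]
top [0.4161 0.0053 1.3002] [ 0.08   -0.0108 -0.9967]
jar 0.97 [ 0.6492 -0.0631  0.0494] [277. 141.]
jar_mouth 0.66 [ 0.5829 -0.0625  0.1731] [279. 158.]
stopper_grip 0.67 [ 0.5626 -0.064   0.1942] [280. 164.]
stopper_grip 0.41 [ 0.4126  0.0558 -0.0019] [235. 222.]
stopper_end 0.65 [ 0.5903 -0.0644  0.2095] [281. 153.]
mat 0.84 [ 0.4606  0.2303 -0.0004] [177. 205.]
mat 0.78 [0.3159 0.2032 0.0004] [184. 254.]
mat 0.73 [ 0.3291  0.373  -0.0016] [127. 248.]
dish 0.63 [ 0.4644 -0.221  -0.0024] [328. 207.]
dish 0.48 [0.594  0.4132 0.0065] [116. 158.]
ball_center 0.52 [ 0.4629 -0.2258  0.0304] [332. 207.]
ball_center 0.21 [ 0.4646 -0.2238 -0.0014] [329. 207.]
{'time': 0.8, 'joint_pos': array([-1.267 ,  0.0527,  1.6128,  0.    ,  1.476 , -0.119 ]), 'joint_vel': array([-0.0027,  0.0016,  0.0016, -0.0002, -0.0018,  0.0007]), 'joint_efforts': array([ -0.0007, -39.3646, -37.044 ,  -0.0001,   0.0005,  -0.    ]), 'tool_pos': array([ 0.2564, -0.57  ,  0.4047]), 'tool_rot': array([0.    , 0.9777, 0.2098, 0.    ]), 'contact_force': array([ 0.2948, -1.0756,  0.0258]), 'ft_torque': array([ 0.0013,  0.0117, -0.0225]), 'gripper_width': 0.9967206595463167}
```

View pics/top0.png

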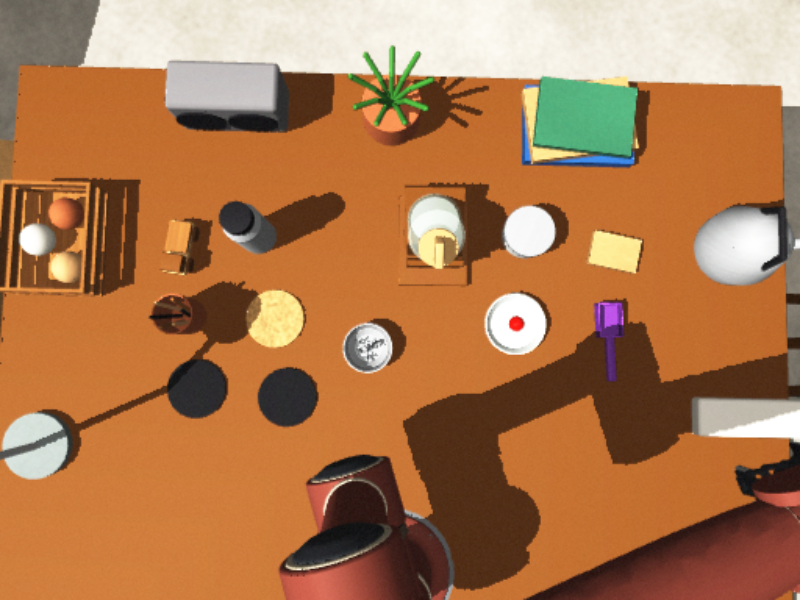

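View pics/side0.png

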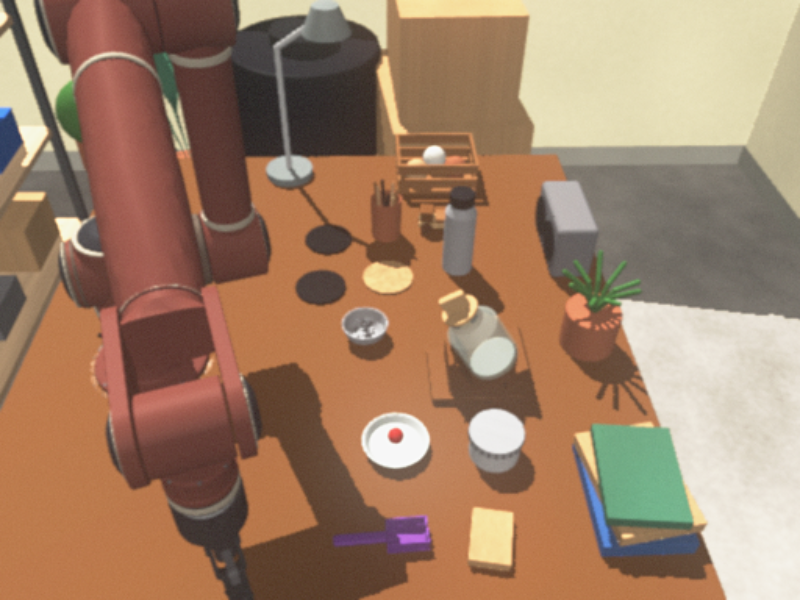

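Views (2 so far). In the top view (800x600) the jar is at (437,225), the stopper handle at (440,247), the pale cork mat at (275,318), and the dish with the red ball at (516,323).
- **Possible confusions for the mat:** black discs at (197,388) and (288,396), and the lamp foot at (35,445). I choose the cork disc at (275,318).
- **Possible confusions for the ball:** balls in the crate at (38,240), (66,212) and (66,267). I choose the red one in the dish.

Next I refine the measurements and check with a close crop.

```bash
python3 - <<'E'
from h import *
np.set_printoptions(precision=4,suppress=True)
ref={"jar":[.653,-.065,.048],"jar_mouth":[.586,-.063,.172],"stopper_grip":[.566,-.065,.194],"stopper_end":[.588,-.065,.207],"mat":[.463,.229,0],"ball_center":[.465,-.223,.031]}
for c in ("side","top"):
    acc={n:[] for n in ref}
    for k in range(3):
        im=manip.grab_frame(c)
        for n in ref:
            for d in manip.tip_of(n,c):
                w=W(c,d["xyz"])
                if np.linalg.norm(w-ref[n])<.025: acc[n].append(w)
    for n in ref: print(c,n,len(acc[n]),np.median(acc[n],0) if acc[n] else None, np.std(acc[n],0) if acc[n] else None)
    if c=="side": cv2.imwrite("pics/s1.png",cv2.resize(im[165:265,220:350],None,fx=6,fy=6,interpolation=cv2.INTER_CUBIC)[:600])
    else: cv2.imwrite("pics/t1.png",cv2.resize(im[105:205,225:355],None,fx=6,fy=6,interpolation=cv2.INTER_CUBIC)[:600])
a=cv2.imread("pics/s1.png");b=cv2.imread("pics/t1.png")
cv2.imwrite("pics/c1.png",cv2.resize(np.hstack([a[:,:700],b[:,:700]]),(800,343)))
# cork mat centre by colour in top
k=im[180:230,150:205]; hsv=cv2.cvtColor(k,cv2.COLOR_BGR2HSV)
m=((hsv[...,0]>18)&(hsv[...,0]<32)&(hsv[...,2]>150)).astype(np.uint8)
n,l,s,ce=cv2.connectedComponentsWithStats(m); i=1+np.argmax(s[1:,4]); print(s[i],ray("top",ce[i][0]+150,ce[i][1]+180,.006))
print(manip.state()["time"])
E
```

```text
side jar 3 [ 0.6573 -0.0675  0.0472] [0.0011 0.0004 0.0011]
side jar_mouth 3 [ 0.5892 -0.0641  0.1729] [0.0006 0.0014 0.0018]
side stopper_grip 3 [ 0.5692 -0.0669  0.1927] [0.0027 0.0012 0.0018]
side stopper_end 3 [ 0.5918 -0.0655  0.2082] [0.001  0.0014 0.0005]
side mat 3 [0.4664 0.2321 0.0005] [0.0005 0.001  0.0016]
side ball_center 3 [ 0.4671 -0.2217  0.0283] [0.0014 0.0011 0.0007]
top jar 3 [ 0.6498 -0.062   0.0506] [0.0005 0.0009 0.0002]
top jar_mouth 3 [ 0.5838 -0.0645  0.1712] [0.0011 0.0015 0.0003]
top stopper_grip 3 [ 0.5636 -0.0637  0.1921] [0.0018 0.0007 0.0002]
top stopper_end 3 [ 0.5899 -0.0658  0.2114] [0.0006 0.0005 0.0011]
top mat 3 [ 0.4594  0.23   -0.0008] [0.0003 0.0011 0.0016]
top ball_center 3 [ 0.4633 -0.2229  0.0281] [0.0004 0.0011 0.0014]
[  9   6  35  36 927] [0.4617 0.2276 0.006 ]
2.9
```

View pics/c1.png

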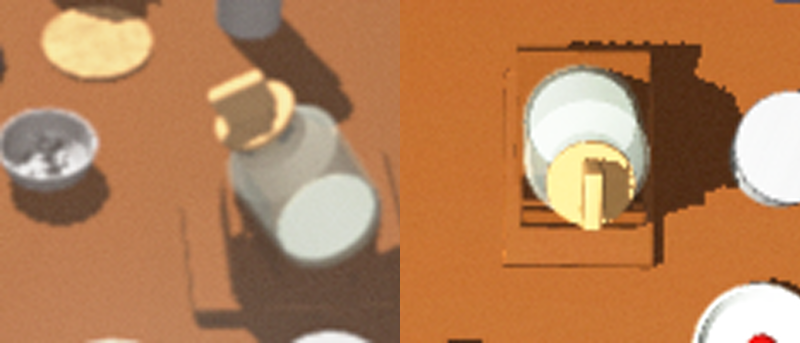

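Views: 3. The crop shows the wooden handle on the stopper in the jar, leaning straight towards -x with the handle along the lean plane. The cork mat is clear of anything else. I start the approach, holding the tool vertical.

play_rows(increments=[{"offset": [33,-23,0],"twist": 0,"grip": 1},{"offset": [66,-46,0],"twist": 0,"grip": 1},{"offset": [99,-68,0],"twist": 0,"grip": 1},{"offset": [132,-91,0],"twist": 0,"grip": 1},{"offset": [165,-114,0],"twist": 0,"grip": 1}])

```text
time: 3.32
tool_pos: [0.3606, -0.3967, 0.4048]
tool_rot: [0.0, 0.978, 0.209, 0.0]
contact_force: [0.6, 0.5, 0.3]
gripper_width: 1.002
```

play_rows(increments=[{"offset": [33,-23,0],"twist": 0,"grip": 1},{"offset": [66,-46,0],"twist": 0,"grip": 1},{"offset": [99,-68,0],"twist": 0,"grip": 1},{"offset": [132,-91,0],"twist": 0,"grip": 1},{"offset": [165,-114,0],"twist": 0,"grip": 1}])

```text
time: 3.73
tool_pos: [0.4644, -0.2248, 0.4051]
tool_rot: [0.0, 0.978, 0.21, 0.0]
contact_force: [1.0, -0.6, 0.2]
gripper_width: 1.001
```

play_rows(increments=[{"offset": [33,-22,0],"twist": 0.1,"grip": 1},{"offset": [66,-45,0],"twist": 0.2,"grip": 1},{"offset": [99,-68,0],"twist": 0.3,"grip": 1},{"offset": [132,-91,0],"twist": 0.4,"grip": 1},{"offset": [157,-107,0],"twist": 0.422,"grip": 1}])

```text
time: 4.15
tool_pos: [0.564, -0.0618, 0.405]
tool_rot: [-0.0, 1.0, -0.001, 0.0]
contact_force: [0.3, 0.2, 0.0]
gripper_width: 0.997
```

```bash
python3 - <<'E'
from h import *
np.set_printoptions(precision=4,suppress=True)
s=manip.state(); print(s["time"],s["joint_pos"],s["tool_pos"],Rq(s["tool_rot"]).as_matrix(),s["contact_force"])
E
```

```text
4.15 [-0.2404 -0.0845  1.7482  0.0007  1.4773  1.3314] [ 0.564  -0.0618  0.405 ] [[ 1.     -0.001   0.0008]
 [-0.001  -1.      0.0005]
 [ 0.0008 -0.0005 -1.    ]] [0.3463 0.1973 0.0354]
```

play_rows(increments=[{"offset": [-1.5,3,25],"twist": 0,"grip": 1},{"offset": [-1.5,3,51],"twist": 0,"grip": 1},{"offset": [-1.5,3,51],"twist": 0,"grip": 1}])

```text
time: 4.4
tool_pos: [0.5602, -0.0665, 0.3479]
tool_rot: [-0.001, 1.0, 0.001, -0.005]
contact_force: [-1.2, 0.8, -1.2]
gripper_width: 0.998
```

play_rows(increments=[{"offset": [0,0,0],"twist": 0,"grip": 0.5},{"offset": [0,0,0],"twist": 0,"grip": 0.3},{"offset": [0,0,0],"twist": 0,"grip": 0.3},{"offset": [0,0,0],"twist": 0,"grip": 0.3},{"offset": [0,0,0],"twist": 0,"grip": 0.3}])

```text
time: 4.82
tool_pos: [0.5619, -0.068, 0.3554]
tool_rot: [0.0, 1.0, 0.0, 0.001]
contact_force: [0.4, 0.6, -0.6]
gripper_width: 0.312
```

```bash
python3 - <<'E'
from h import *
s=manip.state(); print(s["time"],s["tool_pos"],s["contact_force"],s["gripper_width"])
a=manip.grab_frame("side");b=manip.grab_frame("top")
f=lambda i,r,c:cv2.resize(i[r:r+100,c:c+130],(520,400),interpolation=cv2.INTER_CUBIC)
cv2.imwrite("pics/c2.png",cv2.resize(np.hstack([f(a,130,220),f(b,105,225)]),(800,308)))
E
```

```text
4.8167 [ 0.5618709  -0.0680058   0.35540489] [ 0.36867276  0.63515534 -0.63345995] 0.3122023997202612
```

View pics/c2.png

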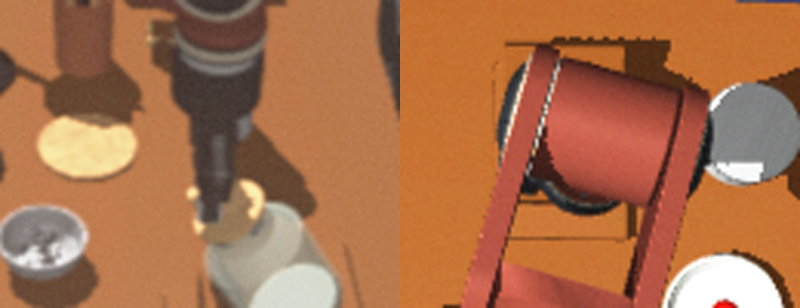

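View 4: the fingers straddle the handle, with the near finger at about (208,215). Closing now.

play_rows(increments=[{"offset": [0,-1,0],"twist": 0,"grip": 0.25},{"offset": [0,-1,0],"twist": 0,"grip": 0.2},{"offset": [0,-1,0],"twist": 0,"grip": 0.0},{"offset": [0,-1,0],"twist": 0,"grip": 0.0},{"offset": [0,-1,0],"twist": 0,"grip": 0.0}])

```text
time: 5.33
tool_pos: [0.5617, -0.0662, 0.3532]
tool_rot: [-0.001, 1.0, 0.0, 0.0]
contact_force: [3.6, 3.6, -3.7]
gripper_width: 0.151
```

```bash
python3 - <<'E'
from h import *
np.set_printoptions(precision=4,suppress=True)
s=manip.state(); print(s["time"],s["tool_pos"],s["contact_force"],s["ft_torque"],s["gripper_width"])
E
```

```text
5.3333 [ 0.5617 -0.0662  0.3532] [ 3.6206  3.5671 -3.718 ] [ 0.5308 -0.6441 -0.1572] 0.15137281443573317
```

play_rows(increments=[{"offset": [0,0,0],"twist": -0.06,"grip": 0},{"offset": [0,0,0],"twist": -0.12,"grip": 0},{"offset": [0,0,0],"twist": -0.18,"grip": 0},{"offset": [0,0,0],"twist": -0.25,"grip": 0},{"offset": [0,0,0],"twist": -0.25,"grip": 0}])

```text
time: 5.75
tool_pos: [0.5614, -0.0685, 0.3553]
tool_rot: [0.004, 0.992, 0.126, -0.001]
contact_force: [-4.4, -7.5, 5.1]
gripper_width: 0.151
```

```bash
cat > m.py <<'E'
from h import *
np.set_printoptions(precision=4,suppress=True)
def show(cams=("side","top"),k=1):
    s=manip.state(); r=Rq(s["tool_rot"]).as_matrix(); print(s["time"],s["tool_pos"],"yaw",np.degrees(np.arctan2(r[1,0],r[0,0])).round(1),"F",s["contact_force"],"M",s["ft_torque"],s["gripper_width"])
    for c in cams:
        o={}
        for i in range(k):
            manip.grab_frame(c)
            for n in ["stopper_grip","stopper_end"]:
                for d in manip.tip_of(n,c)[:2]:
                    w=W(c,d["xyz"])
                    if d["p"]>.3: print(c,n,round(d["p"],2),w)
E
python3 -c "from m import *;show(k=2)"
```

```text
5.75 [ 0.5614 -0.0685  0.3553] yaw 14.5 F [-4.4098 -7.5087  5.0508] M [-1.3966  0.7057  0.0153] 0.15119900802084368
side stopper_grip 0.63 [ 0.4686  0.3949 -0.0053]
side stopper_grip 0.59 [ 0.5676 -0.0688  0.1955]
side stopper_end 0.54 [ 0.5898 -0.0659  0.2087]
side stopper_grip 0.65 [ 0.5658 -0.0695  0.1964]
side stopper_end 0.6 [ 0.5884 -0.0691  0.2106]
top stopper_end 0.66 [ 0.4633  0.2303 -0.0025]
top stopper_grip 0.35 [0.468  0.3989 0.0018]
```

play_rows(increments=[{"offset": [0,0,0],"twist": -0.07,"grip": 0},{"offset": [0,0,0],"twist": -0.14,"grip": 0},{"offset": [0,0,0],"twist": -0.21,"grip": 0},{"offset": [0,0,0],"twist": -0.27,"grip": 0},{"offset": [0,0,0],"twist": -0.27,"grip": 0}])

```text
time: 6.77
tool_pos: [0.5616, -0.0705, 0.3569]
tool_rot: [0.007, 0.967, 0.256, -0.002]
contact_force: [-5.8, -13.9, 8.2]
gripper_width: 0.156
```

```bash
python3 - <<'E'
from m import *
show(("side",),k=3)
a=manip.grab_frame("side")
cv2.imwrite("pics/c3.png",cv2.resize(a[165:235,250:340],(720,560),interpolation=cv2.INTER_CUBIC))
E
```

```text
6.7667 [ 0.5616 -0.0705  0.3569] yaw 29.7 F [ -5.796  -13.8972   8.2372] M [-3.1946  0.6831 -0.6823] 0.15560166850739562
side stopper_grip 0.74 [ 0.5682 -0.0706  0.1971]
side stopper_grip 0.73 [ 0.588  -0.0593  0.2085]
side stopper_end 0.72 [ 0.5873 -0.0604  0.2092]
side stopper_grip 0.58 [ 0.5683 -0.0685  0.1959]
side stopper_end 0.81 [ 0.5863 -0.0557  0.2098]
side stopper_grip 0.56 [ 0.5708 -0.0707  0.1977]
side stopper_end 0.65 [ 0.5887 -0.062   0.2107]
```

View pics/c3.png

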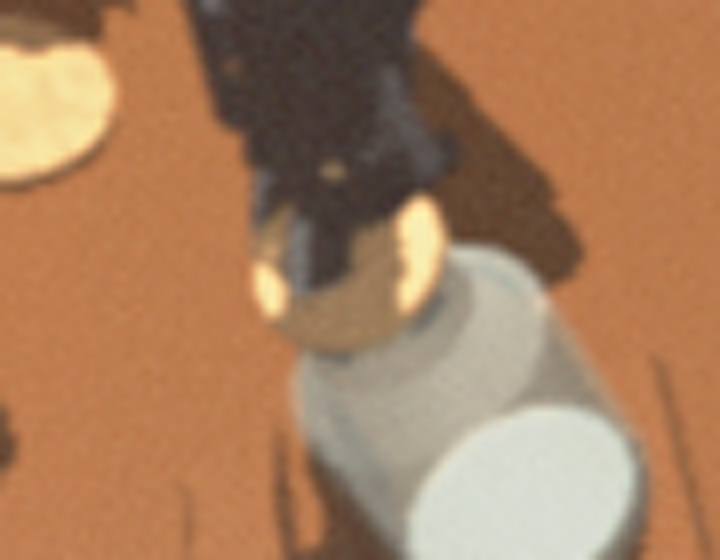

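View 5: the handle is turned clearly anticlockwise (about 25°) and the stopper is still seated. I add a little more twist and centre it for margin.

play_rows(increments=[{"offset": [1,-2,0],"twist": -0.04,"grip": 0},{"offset": [2,-3.5,0],"twist": -0.08,"grip": 0},{"offset": [2,-3.5,0],"twist": -0.08,"grip": 0}])

```text
time: 7.52
tool_pos: [0.5627, -0.0691, 0.3578]
tool_rot: [0.013, 0.956, 0.294, 0.0]
contact_force: [0.6, -27.2, 4.2]
gripper_width: 0.154
```

```bash
python3 -c "from m import *;show(('side',),k=3)"
```

```text
7.5167 [ 0.5627 -0.0691  0.3578] yaw 34.2 F [  0.5935 -27.2257   4.1548] M [-5.7306 -0.5005 -0.9782] 0.15438087802513512
side stopper_grip 0.58 [ 0.5711 -0.0697  0.198 ]
side stopper_grip 0.46 [ 0.5897 -0.0642  0.1755]
side stopper_end 0.5 [ 0.5903 -0.0607  0.2083]
side stopper_end 0.47 [ 0.4693 -0.2237  0.0299]
side stopper_grip 0.82 [ 0.5683 -0.0697  0.1995]
side stopper_end 0.52 [ 0.5881 -0.0594  0.2127]
side stopper_end 0.47 [ 0.4646 -0.221   0.0291]
side stopper_grip 0.62 [ 0.5706 -0.0703  0.1995]
side stopper_end 0.76 [ 0.5875 -0.0555  0.208 ]
```

play_rows(increments=[{"offset": [-2,3.5,0],"twist": 0.12,"grip": 0},{"offset": [-2,3.5,0],"twist": 0.24,"grip": 0},{"offset": [-2,3.5,1],"twist": 0.36,"grip": 0},{"offset": [-2,3.5,2],"twist": 0.48,"grip": 0},{"offset": [-2,3.5,2],"twist": 0.6,"grip": 0}])

```text
time: 8.38
tool_pos: [0.5623, -0.0663, 0.3543]
tool_rot: [-0.001, 1.0, -0.002, 0.001]
contact_force: [-3.9, 10.6, 7.0]
gripper_width: 0.151
```

play_rows(increments=[{"offset": [0,0,0],"twist": 0.1,"grip": 0},{"offset": [0,0,0],"twist": 0.2,"grip": 0},{"offset": [0,0,0],"twist": 0.3,"grip": 0},{"offset": [0,0,0],"twist": 0.4,"grip": 0},{"offset": [0,0,0],"twist": 0.5,"grip": 0}])

```text
time: 8.8
tool_pos: [0.5629, -0.0622, 0.3546]
tool_rot: [-0.009, 0.969, -0.247, 0.001]
contact_force: [3.1, 25.9, 7.7]
gripper_width: 0.151
```

```bash
python3 -c "from m import *;show(('side',),k=3)"
```

```text
8.8 [ 0.5629 -0.0622  0.3546] yaw -28.6 F [ 3.0539 25.8985  7.7159] M [ 4.8415 -0.9477  1.2037] 0.1508395802590644
side stopper_grip 0.89 [ 0.5697 -0.0642  0.1924]
side stopper_end 0.76 [ 0.5896 -0.0743  0.2057]
side stopper_grip 0.71 [ 0.5683 -0.0613  0.1951]
side stopper_grip 0.7 [ 0.5916  0.4152 -0.0006]
side stopper_end 0.7 [ 0.5929 -0.0729  0.2066]
side stopper_grip 0.68 [ 0.571  -0.0637  0.1929]
side stopper_end 0.57 [ 0.5934 -0.0747  0.2084]
```

play_rows(increments=[{"offset": [0,0,0],"twist": 0.07,"grip": 0},{"offset": [0,0,0],"twist": 0.07,"grip": 0},{"offset": [-1,0.5,-2],"twist": 0,"grip": 0},{"offset": [-3,1.5,-5],"twist": -0.1,"grip": 0},{"offset": [-5,3,-10],"twist": -0.2,"grip": 0}])

```text
time: 9.67
tool_pos: [0.5571, -0.0636, 0.3589]
tool_rot: [-0.006, 0.989, -0.145, 0.002]
contact_force: [17.1, 11.6, -16.7]
gripper_width: 0.153
```

```bash
python3 -c "from m import *;show(('side',),k=2)"
```

```text
9.6667 [ 0.5571 -0.0636  0.3589] yaw -16.7 F [ 17.1295  11.6209 -16.69  ] M [ 2.5979 -3.0632  0.3279] 0.15301252492044132
side stopper_grip 0.74 [ 0.5673 -0.0656  0.1984]
side stopper_grip 0.66 [ 0.4686 -0.2203  0.0029]
side stopper_end 0.69 [ 0.5841 -0.0695  0.2113]
side stopper_grip 0.91 [ 0.5665 -0.0632  0.2022]
side stopper_end 0.63 [ 0.4675 -0.2195  0.0274]
side stopper_end 0.54 [ 0.5847 -0.0696  0.2147]
```

play_rows(increments=[{"offset": [-2,0.5,-3.5],"twist": -0.08,"grip": 0},{"offset": [-4,1,-7],"twist": -0.16,"grip": 0},{"offset": [-6,1.5,-10.5],"twist": -0.24,"grip": 0},{"offset": [-8,2,-14],"twist": -0.32,"grip": 0},{"offset": [-10,2.5,-17.5],"twist": -0.4,"grip": 0}])

```text
time: 10.38
tool_pos: [0.5455, -0.0664, 0.379]
tool_rot: [0.0, 0.999, 0.053, -0.001]
contact_force: [-0.5, 0.1, -1.5]
gripper_width: 0.15
```

```bash
python3 -c "from m import *;show(('side',),k=2)"
```

```text
10.3833 [ 0.5455 -0.0664  0.379 ] yaw 6.0 F [-0.4882  0.0658 -1.5233] M [-0.0189  0.01    0.0149] 0.14961761556990832
side stopper_grip 0.68 [ 0.4459 -0.4034  0.0004]
side stopper_grip 0.53 [ 0.5502 -0.0686  0.2211]
side stopper_end 0.83 [ 0.5723 -0.0628  0.2336]
side stopper_grip 0.85 [ 0.5538 -0.0681  0.2189]
side stopper_end 0.67 [ 0.5746 -0.064   0.2301]
```

The stopper is free: forces are about zero and only its weight remains. I draw it clear along the axis and square the yaw.

play_rows(increments=[{"offset": [-6,-0.5,-10],"twist": 0.05,"grip": 0},{"offset": [-12,-1,-21],"twist": 0.1,"grip": 0},{"offset": [-18,-2,-31],"twist": 0.1,"grip": 0},{"offset": [-24,-2.5,-42],"twist": 0.1,"grip": 0},{"offset": [-30,-3,-52],"twist": 0.1,"grip": 0}])

```text
time: 11.1
tool_pos: [0.5152, -0.0663, 0.4321]
tool_rot: [0.0, 1.0, 0.001, 0.0]
contact_force: [-0.2, -0.3, -1.6]
gripper_width: 0.15
```

play_rows(increments=[{"offset": [-6,-25,0],"twist": 0,"grip": 0},{"offset": [-15,-60,0],"twist": 0,"grip": 0},{"offset": [-25,-97,0],"twist": 0,"grip": 0},{"offset": [-35,-135,0],"twist": 0,"grip": 0},{"offset": [-44,-170,0],"twist": 0,"grip": 0}])

```text
time: 11.52
tool_pos: [0.4704, 0.1051, 0.432]
tool_rot: [-0.0, 1.0, 0.0, 0.001]
contact_force: [0.6, 0.7, -1.0]
gripper_width: 0.154
```

play_rows(increments=[{"offset": [-8,-32,0],"twist": 0,"grip": 0},{"offset": [-16,-64,0],"twist": 0,"grip": 0},{"offset": [-24,-94,0],"twist": 0,"grip": 0},{"offset": [-29,-118,0],"twist": 0,"grip": 0},{"offset": [-29,-124,0],"twist": 0,"grip": 0}])

```text
time: 11.93
tool_pos: [0.4411, 0.2302, 0.4319]
tool_rot: [-0.001, 1.0, 0.003, 0.0]
contact_force: [-0.0, -0.1, -1.3]
gripper_width: 0.152
```

```bash
python3 - <<'E'
from m import *
show(('side','top'),k=2)
a=manip.grab_frame("side");b=manip.grab_frame("top")
f=lambda i,r,c:cv2.resize(i[r:r+110,c:c+130],(520,440),interpolation=cv2.INTER_CUBIC)
cv2.imwrite("pics/c4.png",cv2.resize(np.hstack([f(a,80,190),f(b,140,120)]),(800,338)))
E
```

```text
11.9333 [0.4411 0.2302 0.4319] yaw 0.3 F [-0.0055 -0.1061 -1.2618] M [-0.0139  0.1148  0.0363] 0.15242708337224803
side stopper_grip 0.85 [0.4459 0.2284 0.2706]
side stopper_end 0.75 [0.4683 0.2297 0.2838]
side stopper_grip 0.54 [0.4488 0.2281 0.2681]
side stopper_end 0.75 [0.4526 0.2268 0.2683]
side stopper_end 0.68 [0.4708 0.228  0.2856]
top stopper_grip 0.51 [0.4444 0.2286 0.2704]
top stopper_grip 0.33 [ 0.6533 -0.0585  0.0495]
top stopper_end 0.45 [0.4715 0.224  0.2854]
top stopper_end 0.31 [ 0.4496 -0.4007 -0.0038]
top stopper_grip 0.48 [0.4446 0.227  0.271 ]
top stopper_end 0.51 [0.4726 0.2258 0.286 ]
top stopper_end 0.49 [0.4584 0.2324 0.0003]
```

View pics/c4.png

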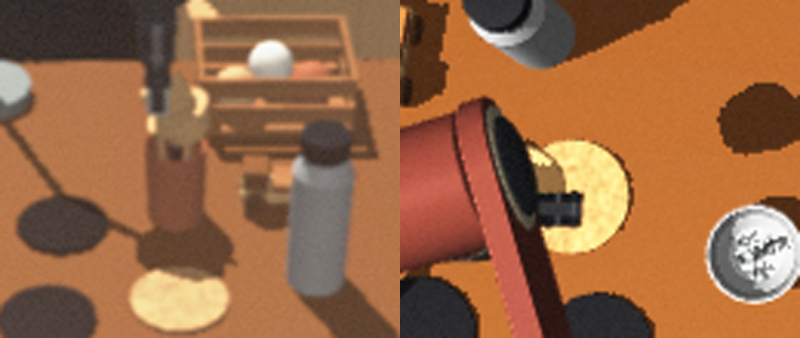

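View 6: the stopper hangs tilted above the cork mat, whose centre in the right crop is (575,195). The pot and flask are clear of the gripper. Lowering.

play_rows(increments=[{"offset": [4,1,35],"twist": 0,"grip": 0},{"offset": [4,1,75],"twist": 0,"grip": 0},{"offset": [4,1,115],"twist": 0,"grip": 0},{"offset": [4,1,155],"twist": 0,"grip": 0},{"offset": [4,1,180],"twist": 0,"grip": 0}])

```text
time: 13.05
tool_pos: [0.4448, 0.2261, 0.2468]
tool_rot: [0.001, 1.0, 0.0, -0.003]
contact_force: [-1.2, -0.1, -1.9]
gripper_width: 0.156
```

play_rows(increments=[{"offset": [0,0,10],"twist": 0,"grip": 0},{"offset": [0,0,20],"twist": 0,"grip": 0},{"offset": [0,0,25],"twist": 0,"grip": 0},{"offset": [0,0,25],"twist": 0,"grip": 0}])

```text
time: 13.38
tool_pos: [0.4469, 0.2268, 0.2268]
tool_rot: [-0.0, 1.0, 0.0, 0.0]
contact_force: [-0.2, 0.1, -1.1]
gripper_width: 0.154
```

```bash
python3 -c "from m import *;show(('side','top'),k=2)"
```

```text
13.3833 [0.4469 0.2268 0.2268] yaw 0.0 F [-0.2319  0.1439 -1.0501] M [ 0.0298  0.0769 -0.0128] 0.1539146655590115
side stopper_grip 0.73 [0.4531 0.2242 0.0671]
side stopper_end 0.72 [0.4761 0.225  0.0776]
side stopper_grip 0.58 [0.4552 0.2229 0.0666]
side stopper_grip 0.5 [ 0.4699 -0.2233  0.0048]
side stopper_end 0.47 [0.4793 0.2282 0.081 ]
top stopper_grip 0.4 [0.4491 0.2276 0.0664]
top stopper_end 0.46 [0.4766 0.2262 0.0833]
top stopper_grip 0.48 [ 0.636  -0.243   0.0047]
top stopper_grip 0.46 [0.4491 0.2261 0.0673]
top stopper_end 0.62 [0.4739 0.2232 0.0813]
top stopper_end 0.55 [0.5913 0.415  0.0047]
```

play_rows(increments=[{"offset": [-4,-2,2],"twist": 0,"grip": 0},{"offset": [-4,-2,4],"twist": 0,"grip": 0},{"offset": [-4,-2,5],"twist": 0,"grip": 0},{"offset": [-4,-2,5],"twist": 0,"grip": 0}])

```text
time: 14.32
tool_pos: [0.4421, 0.2286, 0.2206]
tool_rot: [0.0, 1.0, 0.0, -0.0]
contact_force: [0.0, -0.9, -0.2]
gripper_width: 0.155
```

play_rows(increments=[{"offset": [0,0,0],"twist": 0,"grip": 0.17},{"offset": [0,0,0],"twist": 0,"grip": 0.18},{"offset": [0,0,0],"twist": 0,"grip": 0.19},{"offset": [0,0,0],"twist": 0,"grip": 0.2},{"offset": [0,0,0],"twist": 0,"grip": 0.2}])

```text
time: 14.73
tool_pos: [0.4426, 0.2286, 0.2215]
tool_rot: [-0.0, 1.0, 0.0, 0.0]
contact_force: [-0.0, -0.8, 0.2]
gripper_width: 0.201
```

```bash
python3 -c "from m import *;show(('side','top'),k=2)"
```

```text
14.7333 [0.4426 0.2286 0.2215] yaw 0.0 F [-0.0003 -0.8279  0.1819] M [ 0.0069 -0.0149  0.0033] 0.20088957694924206
side stopper_grip 0.88 [0.4727 0.2256 0.0548]
side stopper_end 0.84 [0.5006 0.2255 0.0532]
side stopper_end 0.31 [ 0.4699 -0.2216  0.0013]
side stopper_grip 0.71 [0.4795 0.2232 0.0528]
side stopper_end 0.78 [0.5003 0.2268 0.055 ]
top stopper_grip 0.49 [0.4736 0.2242 0.0512]
top stopper_end 0.67 [0.4609 0.2305 0.0021]
top stopper_end 0.64 [0.4985 0.2229 0.0595]
top stopper_grip 0.62 [0.4729 0.2324 0.0533]
top stopper_end 0.69 [0.5002 0.2269 0.057 ]
```

The stopper stood up on release, with the grip point about 12 mm from the mat centre. I open and retreat.

play_rows(increments=[{"offset": [0,0,0],"twist": 0,"grip": 0.4},{"offset": [0,0,0],"twist": 0,"grip": 0.7},{"offset": [0,0,0],"twist": 0,"grip": 0.8},{"offset": [0,0,0],"twist": 0,"grip": 0.8},{"offset": [0,0,-20],"twist": 0,"grip": 0.8}])

```text
time: 15.75
tool_pos: [0.4406, 0.228, 0.2374]
tool_rot: [0.001, 1.0, 0.0, -0.004]
contact_force: [-0.8, -0.7, -0.6]
gripper_width: 0.801
```

play_rows(increments=[{"offset": [0,0,-38],"twist": 0,"grip": 0.8},{"offset": [0,0,-76],"twist": 0,"grip": 0.8},{"offset": [0,0,-115],"twist": 0,"grip": 0.8},{"offset": [0,0,-150],"twist": 0,"grip": 0.8},{"offset": [0,0,-180],"twist": 0,"grip": 0.8}])

```text
time: 16.17
tool_pos: [0.4423, 0.2286, 0.4245]
tool_rot: [-0.0, 1.0, 0.0, 0.001]
contact_force: [0.3, 0.4, 0.5]
gripper_width: 0.8
```

```bash
python3 - <<'E'
from m import *
show(('side','top'),k=2)
a=manip.grab_frame("side");b=manip.grab_frame("top")
for c in("side","top"):
    for n in("ball_center","jar_mouth","dish"):
        for d in manip.tip_of(n,c)[:2]: print(c,n,round(d["p"],2),W(c,d["xyz"]))
f=lambda i,r,c:cv2.resize(i[r:r+110,c:c+130],(520,440),interpolation=cv2.INTER_CUBIC)
cv2.imwrite("pics/c5.png",cv2.resize(np.hstack([f(a,110,190),f(b,140,120)]),(800,338)))
E
```

```text
16.1667 [0.4423 0.2286 0.4245] yaw 0.0 F [0.2807 0.3938 0.4953] M [-0.0115 -0.0375 -0.0208] 0.7996832938961427
side stopper_grip 0.86 [0.478  0.2249 0.0532]
side stopper_end 0.58 [0.4997 0.2229 0.0554]
side stopper_grip 0.71 [0.4746 0.224  0.054 ]
side stopper_end 0.62 [0.5015 0.2252 0.0532]
top stopper_grip 0.52 [0.4688 0.2277 0.0525]
top stopper_end 0.54 [0.4991 0.2239 0.0571]
top stopper_end 0.42 [ 0.6168  0.2699 -0.0021]
top stopper_grip 0.53 [0.4709 0.232  0.053 ]
top stopper_end 0.71 [0.5018 0.2248 0.0567]
top stopper_end 0.6 [ 0.4636 -0.2233  0.03  ]
side ball_center 0.67 [ 0.4661 -0.2227  0.0281]
side ball_center 0.3 [ 0.4196  0.0538 -0.0005]
side jar_mouth 0.75 [ 0.5883 -0.0677  0.1724]
side dish 0.6 [ 0.4691 -0.22    0.0022]
side dish 0.21 [ 0.4651  0.2319 -0.0027]
top ball_center 0.66 [ 0.4642 -0.2243  0.0281]
top jar_mouth 0.83 [ 0.5837 -0.0641  0.1725]
top dish 0.74 [ 0.4652 -0.2213 -0.002 ]
```

View pics/c5.png

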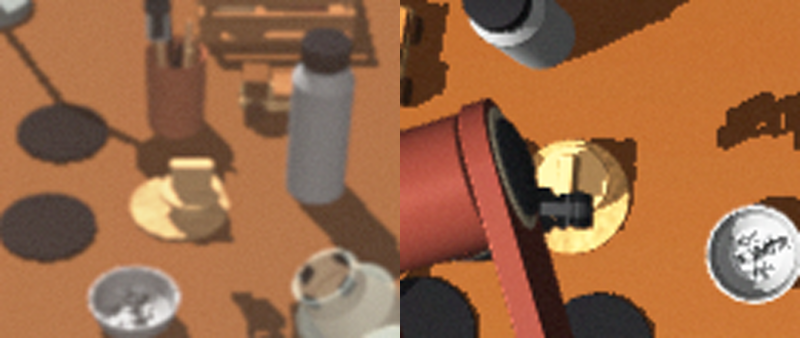

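View 7: the stopper stands wholly on the cork disc, about (190,195) in the left crop. The jar mouth is open and the fingers are clear. Now the ball.

play_rows(increments=[{"offset": [2,38,0],"twist": 0,"grip": 0.6},{"offset": [4,78,0],"twist": 0,"grip": 0.6},{"offset": [6,118,0],"twist": 0,"grip": 0.6},{"offset": [8,158,0],"twist": 0,"grip": 0.6},{"offset": [10,198,0],"twist": 0,"grip": 0.6}])

```text
time: 17.58
tool_pos: [0.4522, 0.0291, 0.4215]
tool_rot: [0.0, 1.0, 0.001, 0.001]
contact_force: [1.0, 0.1, 0.1]
gripper_width: 0.6
```

play_rows(increments=[{"offset": [2,40,0],"twist": 0,"grip": 0.6},{"offset": [4,80,0],"twist": 0,"grip": 0.6},{"offset": [6,120,0],"twist": 0,"grip": 0.6},{"offset": [8,160,0],"twist": 0,"grip": 0.6},{"offset": [10,198,0],"twist": 0,"grip": 0.6}])

```text
time: 18.0
tool_pos: [0.4623, -0.1696, 0.4215]
tool_rot: [0.0, 1.0, 0.0, 0.0]
contact_force: [1.3, -0.0, -0.4]
gripper_width: 0.601
```

play_rows(increments=[{"offset": [3,35,25],"twist": 0,"grip": 0.6},{"offset": [3,56,60],"twist": 0,"grip": 0.6},{"offset": [3,56,100],"twist": 0,"grip": 0.6},{"offset": [3,56,140],"twist": 0,"grip": 0.6},{"offset": [3,56,170],"twist": 0,"grip": 0.6}])

```text
time: 18.42
tool_pos: [0.4647, -0.2235, 0.2478]
tool_rot: [-0.001, 1.0, -0.0, -0.001]
contact_force: [-0.0, 0.1, -0.6]
gripper_width: 0.599
```

```bash
python3 -c "
from m import *
show(())
for c in('side','top'):
    manip.grab_frame(c)
    for d in manip.tip_of('ball_center',c)[:2]: print(c,round(d['p'],2),W(c,d['xyz']))"
```

```text
18.4167 [ 0.4647 -0.2235  0.2478] yaw -0.0 F [-0.0335  0.0536 -0.5791] M [-0.0024  0.0179  0.0126] 0.5990035636076937
side 0.39 [ 0.4666 -0.2221  0.031 ]
side 0.33 [ 0.4169  0.0527 -0.0018]
top 0.32 [ 0.6066 -0.4162 -0.001 ]
```

play_rows(increments=[{"offset": [1,0,25],"twist": 0,"grip": 0.6},{"offset": [1,0,50],"twist": 0,"grip": 0.6},{"offset": [1,0,60],"twist": 0,"grip": 0.6},{"offset": [1,0,60],"twist": 0,"grip": 0.6}])

```text
time: 18.95
tool_pos: [0.4669, -0.2232, 0.1913]
tool_rot: [-0.0, 1.0, 0.001, -0.0]
contact_force: [-0.7, 0.4, -0.6]
gripper_width: 0.601
```

play_rows(increments=[{"offset": [0,0,0],"twist": 0,"grip": 0.45},{"offset": [0,0,0],"twist": 0,"grip": 0.4},{"offset": [0,0,0],"twist": 0,"grip": 0.2},{"offset": [0,0,0],"twist": 0,"grip": 0.2},{"offset": [0,0,0],"twist": 0,"grip": 0.2}])

```text
time: 19.37
tool_pos: [0.468, -0.2242, 0.1941]
tool_rot: [0.002, 1.0, 0.0, 0.002]
contact_force: [-1.0, 0.1, 6.2]
gripper_width: 0.309
```

```bash
python3 - <<'E'
from m import *
show(())
a=manip.grab_frame("side")
for d in manip.tip_of('ball_center','side')[:2]: print(round(d['p'],2),W('side',d['xyz']))
cv2.imwrite("pics/c6.png",cv2.resize(a[240:315,205:305],(720,540),interpolation=cv2.INTER_CUBIC))
E
```

```text
19.3667 [ 0.468  -0.2242  0.1941] yaw 0.1 F [-1.0381  0.0572  6.1584] M [-0.0429  0.1661 -0.0236] 0.3086875330761388
0.27 [ 0.5881 -0.0689  0.1732]
```

View pics/c6.png

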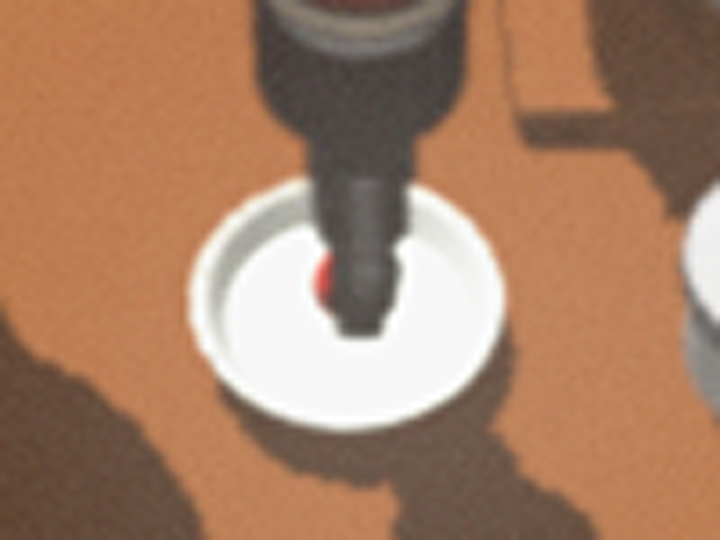

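View 8: the fingers hold the red ball at about (330,280), slightly to the -x side of the pads. Lifting.

play_rows(increments=[{"offset": [0,0,-10],"twist": 0,"grip": 0.2},{"offset": [0,0,-40],"twist": 0,"grip": 0.2},{"offset": [0,0,-80],"twist": 0,"grip": 0.2},{"offset": [0,0,-120],"twist": 0,"grip": 0.2},{"offset": [0,0,-160],"twist": 0,"grip": 0.2}])

```text
time: 19.88
tool_pos: [0.4663, -0.223, 0.3538]
tool_rot: [0.0, 1.0, 0.0, 0.0]
contact_force: [1.4, -1.0, -0.5]
gripper_width: 0.316
```

play_rows(increments=[{"offset": [0,0,-40],"twist": 0,"grip": 0.2},{"offset": [15,-20,-60],"twist": 0,"grip": 0.2},{"offset": [40,-50,-60],"twist": 0,"grip": 0.2},{"offset": [65,-80,-60],"twist": 0,"grip": 0.2},{"offset": [90,-110,-60],"twist": 0,"grip": 0.2}])

```text
time: 20.3
tool_pos: [0.5572, -0.1121, 0.4137]
tool_rot: [0.001, 1.0, -0.0, 0.002]
contact_force: [0.2, -0.5, 0.1]
gripper_width: 0.313
```

```bash
python3 - <<'E'
from m import *
show(())
for c in("side","top"):
  for k in range(2):
    a=manip.grab_frame(c)
    for q in("ball_center","jar_mouth"):
      for d in manip.tip_of(q,c)[:2]: print(c,q,round(d['p'],2),W(c,d['xyz']))
  h=cv2.cvtColor(a,cv2.COLOR_BGR2HSV); m=(((h[...,0]<6)|(h[...,0]>174))&(h[...,1]>190)&(h[...,2]>120)).astype(np.uint8)
  if c=="side":
    u,v=pix(c,manip.state()["tool_pos"]-[0,0,.16]); u,v=int(u),int(v); print(u,v)
    s=m[v-20:v+20,u-20:u+20]; ys,xs=np.nonzero(s); print("red",len(xs), (xs.min()+u-20,xs.max()+u-20,ys.min()+v-20,ys.max()+v-20) if len(xs) else 0)
    cv2.imwrite("pics/c7.png",cv2.resize(a[v-40:v+60,u-50:u+60],(660,600),interpolation=cv2.INTER_CUBIC))
E
```

```text
20.3 [ 0.5572 -0.1121  0.4137] yaw -0.0 F [ 0.1839 -0.5225  0.0597] M [0.0008 0.0004 0.0784] 0.31285570960651926
side ball_center 0.66 [ 0.6564 -0.0681  0.0496]
side ball_center 0.37 [ 0.5576 -0.1101  0.2494]
side jar_mouth 0.92 [ 0.5902 -0.0684  0.1729]
side jar_mouth 0.73 [ 0.4193  0.0533 -0.0033]
side ball_center 0.53 [ 0.5562 -0.1123  0.2462]
side jar_mouth 0.97 [ 0.5878 -0.0629  0.1715]
287 189
red 0 0
top ball_center 0.18 [ 0.5836 -0.0656  0.1714]
top jar_mouth 0.85 [ 0.5869 -0.0632  0.1703]
```

View pics/c7.png

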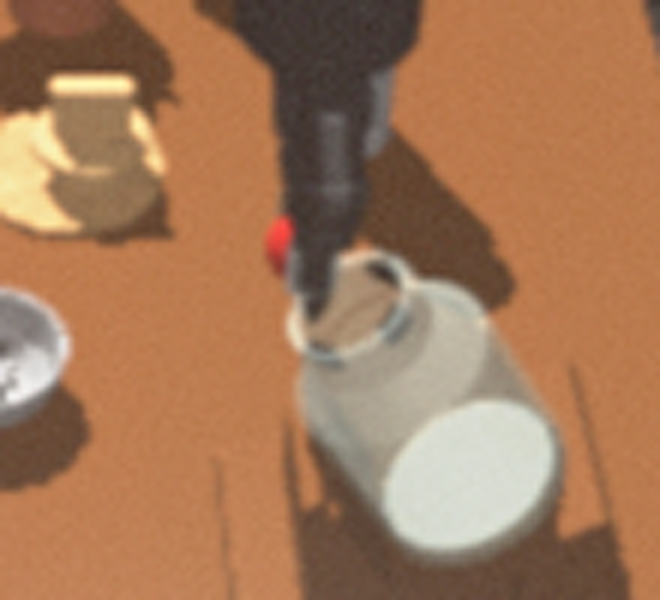

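View 9: the ball (275,243) is held and the open mouth is at (350,305). I centre it above the mouth.

play_rows(increments=[{"offset": [16,-23,0],"twist": 0,"grip": 0.2},{"offset": [32,-47,0],"twist": 0,"grip": 0.2},{"offset": [32,-47,25],"twist": 0,"grip": 0.2},{"offset": [32,-47,48],"twist": 0,"grip": 0.2},{"offset": [32,-47,48],"twist": 0,"grip": 0.2}])

```text
time: 21.32
tool_pos: [0.5873, -0.0659, 0.3576]
tool_rot: [-0.001, 1.0, 0.001, -0.005]
contact_force: [-0.9, 0.0, -2.0]
gripper_width: 0.313
```

```bash
python3 - <<'E'
from m import *
show(())
c="side"
for k in range(3):
    a=manip.grab_frame(c)
    for q in("ball_center","jar_mouth"):
      for d in manip.tip_of(q,c)[:2]: print(c,q,round(d['p'],2),W(c,d['xyz']))
u,v=pix(c,[.587,-.065,.18]).astype(int)
cv2.imwrite("pics/c8.png",cv2.resize(a[v-35:v+35,u-40:u+40],(640,560),interpolation=cv2.INTER_CUBIC))
E
```

```text
21.3167 [ 0.5873 -0.0659  0.3576] yaw 0.1 F [-0.8971  0.0023 -2.0047] M [0.0344 0.0615 0.0361] 0.3132459400244864
side ball_center 0.44 [ 0.5871 -0.0622  0.1934]
side jar_mouth 0.97 [ 0.5878 -0.0655  0.1731]
side jar_mouth 0.6 [ 0.467   0.3965 -0.0009]
side jar_mouth 0.77 [ 0.5888 -0.0676  0.1689]
side ball_center 0.54 [ 0.5907 -0.0642  0.2009]
side jar_mouth 0.64 [ 0.59   -0.0666  0.1724]
```

View pics/c8.png

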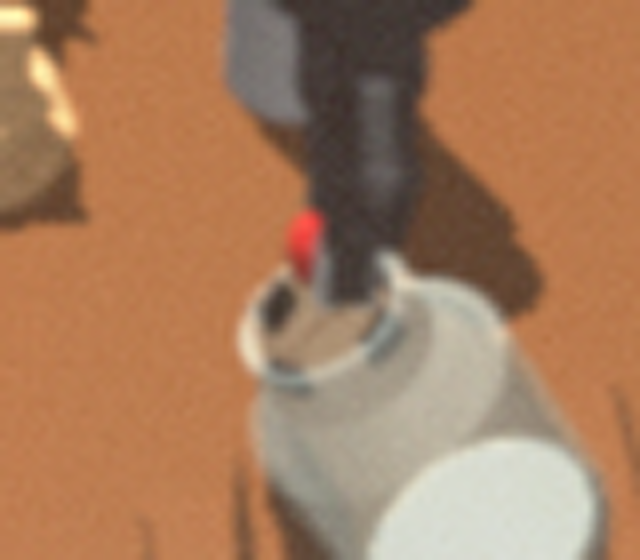

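View 10: the ball at (305,240) is just above the mouth, centred at about (325,320). Lowering a touch and releasing.

play_rows(increments=[{"offset": [0,0,1.5],"twist": 0,"grip": 0.2},{"offset": [0,0,3],"twist": 0,"grip": 0.2},{"offset": [0,0,3],"twist": 0,"grip": 0.2},{"offset": [0,0,3],"twist": 0,"grip": 0.5},{"offset": [0,0,3],"twist": 0,"grip": 0.6}])

```text
time: 22.18
tool_pos: [0.5887, -0.0663, 0.3601]
tool_rot: [-0.0, 1.0, 0.0, -0.0]
contact_force: [-0.2, 0.3, 1.2]
gripper_width: 0.586
```

play_rows(increments=[{"offset": [0,0,0],"twist": 0,"grip": 0.6},{"offset": [0,0,0],"twist": 0,"grip": 0.6},{"offset": [0,0,-30],"twist": 0,"grip": 0.6},{"offset": [0,0,-60],"twist": 0,"grip": 0.6},{"offset": [-30,0,-80],"twist": 0,"grip": 0.6}])

```text
time: 22.6
tool_pos: [0.5608, -0.0666, 0.4423]
tool_rot: [0.0, 1.0, 0.001, 0.002]
contact_force: [-1.5, 1.0, 1.2]
gripper_width: 0.599
```

play_rows(increments=[{"offset": [-40,0,0],"twist": 0,"grip": 0.6},{"offset": [-80,0,0],"twist": 0,"grip": 0.6},{"offset": [-120,0,0],"twist": 0,"grip": 0.6},{"offset": [-130,0,0],"twist": 0,"grip": 0.6}])

```text
time: 22.93
tool_pos: [0.425, -0.0659, 0.4398]
tool_rot: [0.0, 1.0, 0.0, -0.0]
contact_force: [0.2, -0.1, -0.6]
gripper_width: 0.601
```

```bash
python3 - <<'E'
from m import *
show()
A=[]
for c in("side","top"):
    a=manip.grab_frame(c);A.append(a)
    for d in manip.tip_of("ball_center",c)[:3]:
        w=W(c,d['xyz']); r=w-[.6535,-.065,.049]; print(c,round(d['p'],2),w,"jar xyz",r@[.866,0,.5],r[1],r@[-.5,0,.866])
f=lambda i,r,c:cv2.resize(i[r:r+130,c:c+130],(400,400),interpolation=cv2.INTER_CUBIC)
cv2.imwrite("pics/c9.png",np.hstack([f(A[0],140,220),f(A[1],105,160)]))
E
```

```text
22.9333 [ 0.425  -0.0659  0.4398] yaw 0.0 F [ 0.1906 -0.1066 -0.5526] M [-0.0172 -0.0182 -0.0403] 0.6008934109313029
side stopper_grip 0.64 [0.476  0.2292 0.0533]
side stopper_end 0.82 [0.5007 0.2239 0.0577]
top stopper_grip 0.75 [0.469  0.2305 0.0536]
top stopper_end 0.97 [0.4979 0.229  0.0612]
top 0.6 [ 0.6173 -0.0659  0.0529] jar xyz -0.02938493350386296 -0.0008781459822689852 0.02146930707687051
```

View pics/c9.png

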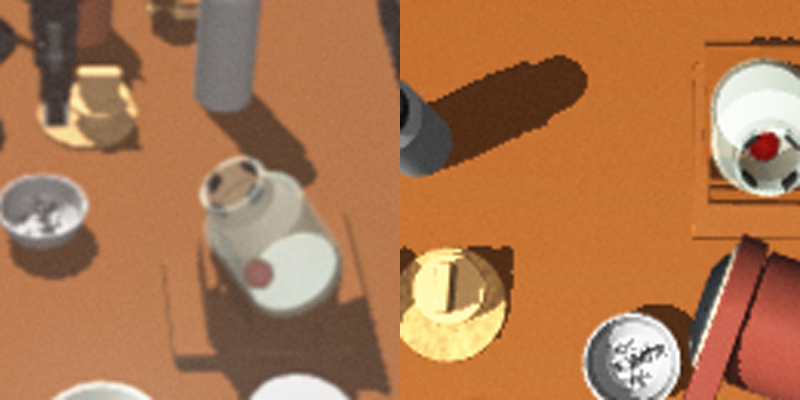

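View 11: the ball lies at the bottom of the jar's body, seen through the glass at (258,272). The stopper stands wholly on the cork mat, and the gripper is clear of everything.

```bash
python3 -c "
from h import *
print(manip.job_done(), manip.state()['time'])"
```

```text
the job is handed in; nothing more can be done
the job is handed in; nothing more can be done
```

I finished the job and handed it in at about 23 s on the robot's clock. No verdict was reported.

**What I did:** I gripped the handle with the tool held vertical, because moves could not tilt it. I turned the stopper about 25–30° anticlockwise, then about 25–30° clockwise past its start, both while it was still in the neck. I then pulled along the axis while twisting back, and it came free. On the mat I loosened the grip and the stopper righted itself. I picked the ball out of the dish and dropped it through the jar's mouth.

**Last checks:**
- **Stopper:** it stands upright on the cork mat, grip point about 0.053 m high and about 10 mm from the mat's centre. The two cameras differ by about 7 mm on its x position, which is still well within the 30 mm limit.
- **Ball:** it lies in the body of the jar, at about x = -29 mm, y = -1 mm and z = 21 mm in the jar's frame. Only the top camera's network found it; it also shows through the glass in the side picture.
- **Robot:** the gripper was clear and touching nothing.
- **Bystanders:** the bowl and flask looked unmoved in the last picture. I did not measure any of the bystanders.

**Less certain:** the twist angles come from the tool's yaw and noisy network readings. The network's points on the handle varied by a few millimetres from reading to reading.

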